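Hold a snack refill over the opened dispenser

ROBOT

A 6-joint arm with a two-finger parallel gripper is mounted at the origin on the work surface. World frame = base frame: x ahead of the robot, y to its left, z up, the work surface at z = 0. Lengths are in mm, angles in rad, forces in N, time in s.
With the tool pointing down it reaches from about 275 to 1000 mm from the base axis. Payload 8.4 kg.
Tool frame: the origin (TCP) lies midway between the tips of the shut fingers; the grasp point (between the pads) lies 19 mm behind it; z points along the fingers, y is the line along which they close (so a half turn about z gives the same grasp; the last joint's range is limited). The gripper opens to 85 mm and grips with 20 to 120 N. Pads are 22 mm wide; open, the fingers measure 114 mm over their backs; the gripper's body (76 mm by 85 mm) begins 54 mm behind the grasp point. The pads swing forward as they close: fully open they stand 13 mm farther back than shut.
Start: joints at [1.195, 0.353, 1.633, -0, 1.155, -0.002], TCP at [228.221, 581.844, 201.681] pointing down, gripper open.
Joint ranges: [-2.63, 2.63], [-0.92, 2.1], [0.06, 2.66], [-1.3, 4.44], [0, 2.69], [-3.02, 3.02]. Speed limits (rad/s): [2.22, 2.22, 2.79, 3.14, 3.14, 3.14].

INTERFACE

Orientations are given as [roll, pitch, yaw] about the fixed x, y, z axes, in that order (R = Rz(yaw) Ry(pitch) Rx(roll)).
In Python, from rig import r, cams gives the robot as it stands. The module is installed in compiled form; this text tells all that it offers.
- The arm moves only by the tool send_rows, never from a script. Its argument "targets" is one flat list of numbers, 7 for each row, row after row: the shift along the tool's x, y, z in m, then the turn, a rotation vector about the tool's x, y, z in rad, then the opening, from -1 (shut) to 1 (fully open). In form: [tx, ty, tz, wx, wy, wz, fingers, tx, ty, tz, wx, wy, wz, fingers, ...]. A call has 1 to 12 rows; each row is the pose to reach, as a shift and turn from the pose commanded when the call began, along the tool's axes at that moment; what a row does not reach only later rows make up. A row lasts 1/12 s, in which the tool goes at most 41.7 mm and 7.16 degrees, less where a joint would pass 70% of its speed; a pose out of reach is approached as far as the arm can. A call with a gripper value outside its range is refused whole. The fingers move at their own pace and stop on an object; "grip_force" is the grip in N (left out, the last holds). Time passes only in rows, so rows that repeat a pose let the fingers close. It gives the time, the measured TCP pose, the force, the opening and the grip force at its end, in the units of the state.
- r.sense(): the state, without advancing time (a new reading comes with each control period).
- cams.grab_frame(name): name is "scene" or "side" or "wrist"; returns a dict with "color" (480x640x3 uint8, blue, green, red), "fx", "fy", "cx", "cy" (pixels), "xyz" and "attitude" of the camera in the world. Camera axes: x right, y down, z forward; pixel columns grow to the right and rows downward; lengths in mm; the calibration is good to about 2 mm. A picture is of the moment at which its call begins. There is no depth.
- r.sign_off(): hands the job in; it is judged then, once.
The state is a dict: "clock": time; "qpos": joint angles; "qvel": joint speeds; "joint_efforts": joint torques, N m; "eef_pos": TCP position; "tcp_rot": TCP orientation; "contact_force": force on the tool from outside, world axes, zero at the start; "wrist_torque": the same for the moment, N m; "opening": opening from 0.0 (shut) to 1.0 (fully open); "grasp_force": force on a finger pad.
Only numpy, scipy, OpenCV 4.12 (cv2) and the standard library are available. Lean on these libraries where they do the work, as an engineer would, in place of code of your own. Each camera call takes 0.05 s, during which the arm holds its last target. There are 200 camera calls.

TASK

First fold the snack dispenser's cover up until it stands upright, and leave it standing there. Then pick up the rectangular refill cartridge, lift it higher than the toy bar on the side where it stands, carry it across to the dispenser without bumping the bar or shifting the other things, and finish holding it still, upright, centred and square just above the dispenser's opening, about 15 mm clear of it and touching no part of the dispenser, so that I can peel the seal off underneath. The program ends with the cartridge still held there in the gripper, not put down or let go; leave the drawer shut.

Things in the scene. Friction and masses are not known exactly. Their poses are not given: they have to be found in the camera images.
- dispenser: White cabinet-style snack dispenser fixed to the sage green tray, 150 (x) x 100 (y) x 110 mm high, drawer at the base of its front (-x) face. Origin on its underside (front face at x = -70 mm, back at +80 mm); z up; yaw within about 20 degrees. The tray's surface, on which everything stands, is at world z = 10 mm.
- mouth (a point): Centre of the rectangular opening in the dispenser's top, at the height of the top face (110 mm above the tray); axes parallel to the dispenser's: opening 68 mm along x, 54 mm along y, 50 mm deep. It lies 25 mm in front of the dispenser's origin, 65 mm in front of the cover's hinge line. The cover lies over it at the start.
- lid (a joint): Angle of the dispenser's wooden cover about its hinge, rad: 0 = lying flat over the opening, 1.571 = standing upright behind the opening, stop at 2.2 (leaning away). Starts between 0 and 0.35. Stiff hinge: about 0.10 N m of friction, the cover (70 g) stays at whatever angle it is left.
- lid_hinge (a point): Middle of the cover's hinge line (along the dispenser's y), 40 mm behind its origin, 113 mm above the tray. At joint 0 the cover reaches from here 106 mm to the front (-x), 76 mm wide, 6 mm thick, mid-plane on the hinge line; a tongue-shaped pull tab continues 44 mm beyond its front edge. Axes turn with the cover.
- lid_tab (a point): Grip point on the cover's pull tab (wooden tongue 20 mm wide along y, 6 thick, 44 long): in its mid-plane, 138 mm from the hinge line, 32 mm beyond the cover's front edge, 12 mm from the tab's end. Cover shut: 28 mm out from the dispenser's front; cover upright: the tab points up. Can be pinched across its width from above at every angle, tool vertical: it turns between the pads.
- cartridge: Refill cartridge: upright white plastic box, 50 mm (own x) x 36 mm (own y), 100 mm high, flat top with a paper label; lowest 12 mm a narrower grey spout (44 x 30 mm). 0.11 to 0.22 kg. Loose on the tray right of the toy bar, in the near or far place (the round jar has the other). Origin at the centre of its underside, z up. Its 50 mm side goes along the opening's x, either way round.
- drawer (a joint): How far the dispenser's drawer is pulled out, m: 0 = shut, up to 0.06. It sticks with about 2 N of friction. Its small grip is 34 mm above the tray at most, on the front face, sticking out 22 mm.
- toy_bar: Wooden toy arch fixed to the tray between the cartridge's side and the dispenser: a bar along its own x on two posts, 185 mm long, 50 mm wide at the feet, three beads on the bar, top 156 mm above the tray. Origin at the tray surface under its middle; the cartridge starts on its -y side.
- jar: Round snack jar with a lid, diameter 58 mm, 85 mm high, loose, standing; not to be used. Origin at the centre of its underside.
- cup: Clear plastic cup, mouth diameter 68 mm, 85 mm high, loose. Origin at the centre of its underside.
- bowl: White ceramic bowl, diameter 116 mm, 48 mm high, loose, at the near edge of the tray. Origin at the centre of its underside.
- spoon: Dark silicone spoon, 140 mm long, lying flat at the far edge of the tray, loose. Origin on its underside, near its middle.
- car: Wooden toy car, 92 x 52 x 49 mm high, loose, at the far edge of the tray. Origin under its middle.
Things that resemble listed ones, but are neither listed nor needed, are in the scene too. What is shaped like the cartridge but blue is not meant.

How it is judged:
By the outcome, as a careful person would: the job done as asked, in the order asked, and still so for the second after the job is handed in, while the arm keeps its last pose, push and grip.
It also fails if it takes over 64 s, if anything falls off the work surface, if the arm or the gripper's body presses on something with over 40 N, if the wrist force passes 120 N, or if a joint passes its speed limit or range.

## Working session

There is one attempt and no reset: what is moved stays moved. The work goes in short steps, Python scripts to look and compute and a tool call to move; the robot and the scene stay as the last step left them, time stands still between calls to the robot, and variables do not carry over. Pictures are saved under pics/ and viewed, at most 10 in all, crops included, and the job is handed in when it is done.

Besides the shell and the picture viewer there is one more tool, called after "Call:" by a JSON object that holds its "op" and its "data", one argument or row to a line. send_rows: Moves the arm, as the interface text tells. Its arguments: {"type":"object","properties":{"targets":{"type":"array"},"grip_force":{"type":"number"}},"required":["targets"]}

```bash
mkdir -p pics; python3 - <<'E'
from rig import r,cams
import cv2
for n in ("scene","side"):
    f=cams.grab_frame(n); cv2.imwrite(f"pics/{n}0.png",f["color"]); print(n,{k:v for k,v in f.items() if k!="color"})
print(r.sense())
E
```

```text
scene {'fx': 566.2779978135962, 'fy': 566.2779978135962, 'cx': 315.6946493584948, 'cy': 240.1839213071221, 'xyz': array([1061.31038873, -577.78546397,  874.87141621]), 'attitude': array([-2.42998262, -0.00343213,  0.77421907])}
side {'fx': 481.9805989634155, 'fy': 481.9805989634155, 'cx': 318.45200193952587, 'cy': 237.88666727811722, 'xyz': array([ 305.28079356, -778.0853265 ,  817.0473545 ]), 'attitude': array([-2.33746715, -0.01435315, -0.38182022])}
{'clock': 0.1, 'qpos': array([ 1.19459068e+00,  3.53563991e-01,  1.63404286e+00,  1.44257574e-05,
        1.15517019e+00, -2.38883219e-03]), 'qvel': array([-1.01706862e-03, -1.93552793e-03, -3.54914505e-03, -1.19402297e-03,
        8.40323094e-05, -1.67419189e-03]), 'joint_efforts': array([ 8.57094790e-06, -6.06355333e+01, -3.42819679e+01,  4.19705486e-05,
        3.94400849e-03,  2.22698753e-05]), 'eef_pos': array([228.05887873, 581.43165821, 201.05329939]), 'tcp_rot': array([-3.14040830e+00, -1.60199687e-05,  2.76777000e+00]), 'contact_force': array([ 0.12560074, -0.12667654,  0.15830027]), 'wrist_torque': array([ 0.01872817,  0.01914694, -0.02353154]), 'grasp_force': 0.0, 'opening': 0.9999295369199763}
```

View pics/scene0.png

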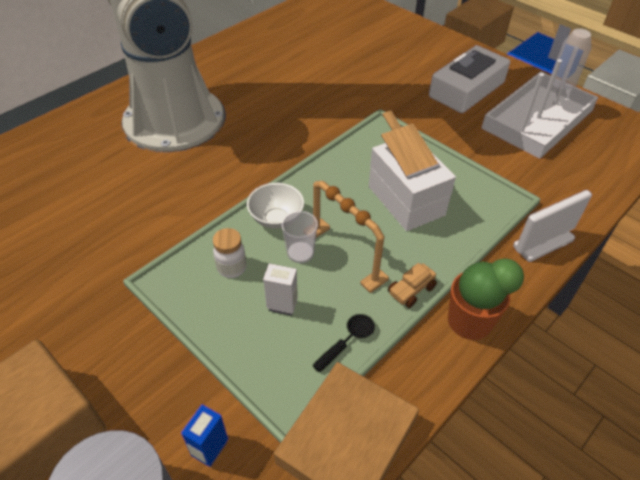

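View pics/side0.png

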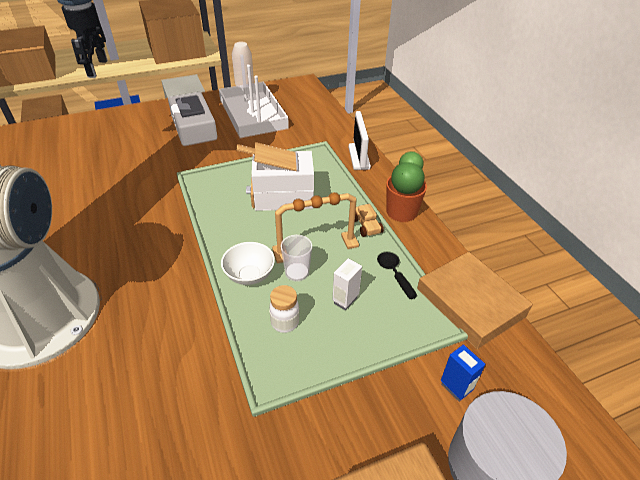

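The cartridge candidates are the white box (scene 281,288; side 348,284), the blue box (scene 206,435; side 463,372) and the white jar (scene 229,252). I choose the white box, and will check it in close crops along with the dispenser.

```bash
python3 - <<'E'
import cv2,numpy as np
def crop(n,x,y,w,h,s): 
    c=cv2.resize(cv2.imread(f"pics/{n}0.png")[y:y+h,x:x+w],None,fx=s,fy=s,interpolation=cv2.INTER_CUBIC)
    for i in range(0,w,10): cv2.line(c,(i*s,0),(i*s,4 if i%50 else 12),(0,0,255),1)
    for i in range(0,h,10): cv2.line(c,(0,i*s),(4 if i%50 else 12,i*s),(0,0,255),1)
    return c
# dispenser
cv2.imwrite("pics/d.png",np.hstack([crop("scene",360,100,100,130,4),crop("side",230,130,100,130,4)]))
cv2.imwrite("pics/c.png",np.hstack([crop("scene",250,250,80,70,5),crop("side",310,250,80,70,5)]))
E
```

```text
(no output)
```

View pics/d.png

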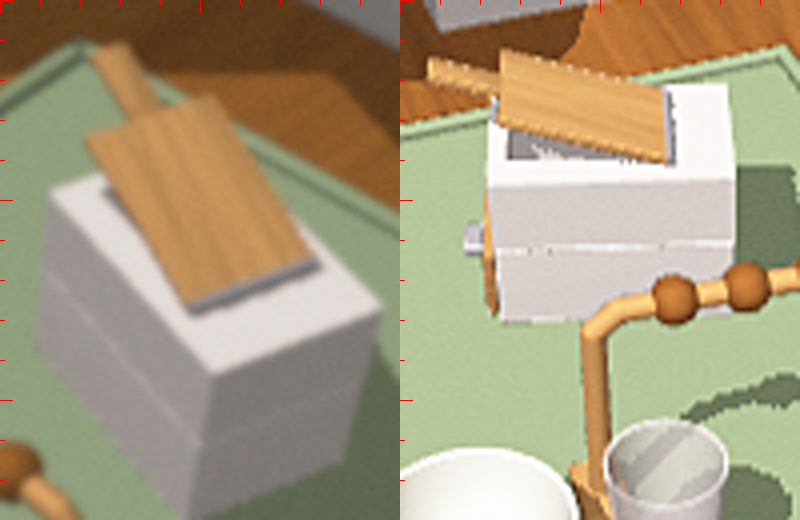

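View pics/c.png

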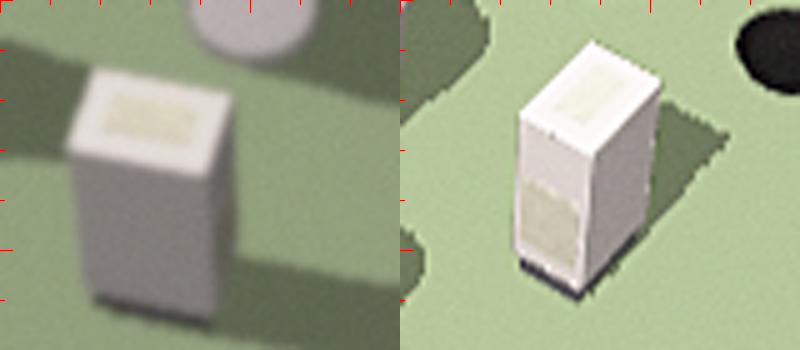

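The chosen box is white with a dark grey spout and a label, so it is the cartridge. The cover is tilted up a little with its tab pointing towards -x (tab end at scene 387,112 and side 237,147). Next I fit the poses.

```bash
cat > h.py <<'E'
import numpy as np
from scipy.spatial.transform import Rotation as Ro
from scipy.optimize import least_squares
C={"scene":(566.278,315.695,240.184,[1061.310,-577.785,874.871],[-2.42998262,-0.00343213,0.77421907]),
   "side":(481.9806,318.452,237.8867,[305.281,-778.085,817.047],[-2.33746715,-0.01435315,-0.38182022])}
def proj(n,P):
    f,cx,cy,t,a=C[n]
    q=(np.atleast_2d(P)-t)@Ro.from_euler('xyz',a).as_matrix()
    return np.c_[f*q[:,0]/q[:,2]+cx,f*q[:,1]/q[:,2]+cy]
def tri(a,b):
    return least_squares(lambda p:np.r_[proj("scene",p)[0]-a,proj("side",p)[0]-b],[450,100,80]).x
def body(p,L,z=10): # p=x,y,yaw
    L=np.atleast_2d(L);c,s=np.cos(p[2]),np.sin(p[2])
    return np.c_[p[0]+c*L[:,0]-s*L[:,1],p[1]+s*L[:,0]+c*L[:,1],z+L[:,2]]
E
cat > fit.py <<'E'
from h import *
D={"scene":[((-70,-50,110),(372.5,148)),((80,-50,110),(413,194)),((80,50,110),(455.25,176.75)),((80,-50,0),(407.5,229.75)),((-70,-50,0),(369.25,187.5)),((80,50,0),(445.75,214.75))],
"side":[((-70,-50,110),(252.25,176.75)),((80,-50,110),(313.25,175)),((80,50,110),(311.75,151.5)),((-70,-50,0),(255,210.25)),((80,-50,0),(313,209.5))]}
def res(D,f): return np.concatenate([(proj(n,f(np.array([a for a,_ in v],float)))-[b for _,b in v]).ravel() for n,v in D.items()])
s=least_squares(lambda p:res(D,lambda L:body(p,L)),[450,200,0],x_scale=[100,100,.1]); p=s.x
print("disp",p,np.degrees(p[2]));print(s.fun.reshape(-1,2).round(1).tolist())
def lid(q,L):
    c,si=np.cos(q),np.sin(q);L=L.copy();x,z=L[:,0].copy(),L[:,2].copy()
    L[:,0]=40+c*x+si*z; L[:,2]=113-si*x+c*z
    return L
K={"scene":[((-150,-10,3),(382.5,113)),((-150,10,3),(391.25,110.5)),((-106,-38,3),(381.5,135)),((-106,38,3),(413.25,124)),((0,-38,3),(407.5,176.5)),((0,38,3),(439.5,165))],
"side":[((-150,10,3),(237.5,144.25)),((-106,38,3),(255.75,142)),((-106,-38,0),(255,160.5)),((0,-38,0),(295.75,170.5))]}
s2=least_squares(lambda q:res(K,lambda L:body(p,lid(q[0],L))),[.2]);print("lid",s2.x,s2.fun.reshape(-1,2).round(1).tolist())
print("tab",body(p,lid(s2.x[0],np.array([[-138.,0,0]]))),"hinge",body(p,[40,0,113]),"mouth",body(p,[-25,0,110]))
sc=[(269,263.4),(296.6,269),(291.8,285.4),(263.2,279.8)]; sd=[(348.6,258.4),(362,265.8),(348.4,281.2),(334,272.6)]
for k in range(4):
    P=np.array([tri(sc[i],sd[(i+k)%4]) for i in range(4)])
    if abs(P[:,2]-110).max()<15: print("cart corners",P.round(1).tolist(),P.mean(0))
    L=np.array([(-25,18,100),(25,18,100),(25,-18,100),(-25,-18,100)],float)
    f=lambda c:np.r_[(proj("scene",body(c,L))-sc).ravel(),(proj("side",body(c,L))-np.roll(sd,-k,0)).ravel()]
    for y0 in (0,.8,-.8):
        s=least_squares(f,[500,0,y0],x_scale=[100,100,.1])
        if s.cost<60: print(k,"cart",s.x,s.cost,s.fun.reshape(-1,2).round(1).tolist())
print("bar",tri((318,184),(281,208)),tri((381,237),(354,197)))
print("jar",tri((228,239),(285,297)),"cup",tri((300,227),(296,244)),"bowl",tri((276,206),(248,263)))
print("feet",[tri((320,228),(276,252)),tri((374,283),(350,241))])
E
python3 fit.py
```

```text
disp [ 5.97187926e+02  1.74879121e+02 -3.13363434e-01] -17.95440222733263
[[-0.7, -0.2], [0.1, -0.6], [0.5, 0.1], [-1.6, 2.2], [-1.4, -0.8], [0.0, 0.7], [-0.6, -1.6], [0.7, -1.6], [-0.2, -1.4], [0.1, -0.2], [0.6, -1.5]]
lid [0.30113323] [[-0.2, 0.5], [-0.7, 0.3], [-0.6, -0.7], [-0.6, -0.7], [-0.3, 0.2], [-0.1, -0.5], [-0.3, -0.4], [-0.4, -0.4], [-0.7, -0.2], [1.4, -0.6]]
tab [[509.86777304 203.17434959 163.93116331]] hinge [[635.24001124 162.54872024 123.        ]] mouth [[573.4053721  182.58562129 120.        ]]
cart corners [[581.0, -198.8, 107.6], [623.9, -174.1, 108.0], [641.4, -202.2, 106.0], [598.9, -228.6, 106.0]] [ 611.28702928 -200.94377195  106.92210421]
3 cart [ 6.11746967e+02 -2.02389905e+02  5.41931978e-01] 5.410152199164098 [[-0.8, 0.3], [-0.3, 0.0], [-0.9, 0.2], [-1.1, 0.2], [-0.2, -1.2], [-0.4, -1.5], [1.0, -0.9], [0.4, -1.4]]
3 cart [ 6.11746967e+02 -2.02389905e+02  5.41931997e-01] 5.410152199163757 [[-0.8, 0.3], [-0.3, 0.0], [-0.9, 0.2], [-1.1, 0.2], [-0.2, -1.2], [-0.4, -1.5], [1.0, -0.9], [0.4, -1.4]]
3 cart [ 6.11746967e+02 -2.02389905e+02  5.41931994e-01] 5.4101521991635515 [[-0.8, 0.3], [-0.3, 0.0], [-0.9, 0.2], [-1.1, 0.2], [-0.2, -1.2], [-0.4, -1.5], [1.0, -0.9], [0.4, -1.4]]
bar [532.13251199 -26.53886234 149.49204054] [696.73743717 -40.97972698 143.56645064]
jar [ 474.73132515 -205.38677887   88.78612735] cup [544.47714557 -86.11511028  89.72059407] bowl [441.06489144 -55.53349619  44.79310178]
feet [array([519.96422242,  -6.86554765,   2.15404061]), array([695.31531316, -41.20880531,   9.27624979])]
```

Call:
{"op": "send_rows", "data": {
  "targets": [-0.02,-0.012,-0.03,0,0,0,1,-0.05,-0.03,-0.05,0,0,0,1,-0.085,-0.053,-0.06,0,0,-0.02,1,-0.12,-0.075,-0.06,0,0,-0.04,1,-0.155,-0.097,-0.06,0,0,-0.06,1,-0.19,-0.119,-0.06,0,0,-0.06,1,-0.225,-0.14,-0.06,0,0,-0.06,1,-0.26,-0.162,-0.06,0,0,-0.06,1,-0.295,-0.184,-0.06,0,0,-0.06,1,-0.33,-0.206,-0.06,0,0,-0.06,1,-0.365,-0.228,-0.06,0,0,-0.06,1,-0.4,-0.249,-0.06,0,0,-0.06,1]
}}

```text
clock: 1.1
eef_pos: [510.3, 201.9, 261.6]
tcp_rot: [-3.141, -0.0, 2.828]
contact_force: [0.6, 0.5, 0.4]
opening: 1.001
grasp_force: 0.0
```

Call:
{"op": "send_rows", "data": {
  "targets": [0,0,0,0,0,0,1,0,0,0,0,0,0,1,0,0,0,0,0,0,1]
}}

```text
clock: 1.35
eef_pos: [509.3, 203.9, 261.3]
tcp_rot: [-3.141, -0.001, 2.827]
contact_force: [-0.0, 0.6, 0.5]
opening: 0.998
grasp_force: 0.0
```

```bash
python3 - <<'E'
from rig import r,cams
import cv2,numpy as np
s=r.sense();print(s["clock"],s["eef_pos"],s["tcp_rot"],s["qpos"])
w=cams.grab_frame("wrist");print({k:v for k,v in w.items() if k!="color"})
cv2.imwrite("pics/w1.png",w["color"])
from scipy.spatial.transform import Rotation as Ro
def pw(P):
    q=(np.atleast_2d(P)-w["xyz"])@Ro.from_euler('xyz',w["attitude"]).as_matrix()
    return np.c_[w["fx"]*q[:,0]/q[:,2]+w["cx"],w["fy"]*q[:,1]/q[:,2]+w["cy"]]
from h import body
p=[597.19,174.88,-.3134]
q=.301
c,sn=np.cos(q),np.sin(q)
lid=lambda x,y:body(p,[40+c*x+sn*3,y,113-sn*x+c*3])[0]
print(pw([lid(-150,-10),lid(-150,10),lid(-106,-38),lid(-106,38),lid(0,-38),lid(0,38),body(p,[-70,-50,110])[0],body(p,[-70,50,110])[0]]).round(1).tolist())
E
```

```text
1.35 [509.27294104 203.931328   261.29254058] [-3.14136376e+00 -1.08308685e-03  2.82670460e+00] [ 3.77798196e-01  1.80690192e-01  1.72846096e+00  5.46326314e-04
  1.23342119e+00 -8.78291290e-01]
{'fx': 410.12677228484785, 'fy': 410.12677228484785, 'cx': 322.5953773562778, 'cy': 236.89601473235606, 'xyz': array([432.64763933, 228.97933893, 433.49749269]), 'attitude': array([2.82563501e+00, 4.17646298e-04, 1.25644155e+00])}
[[306.7, 215.2], [336.8, 215.1], [269.5, 266.5], [374.3, 266.4], [278.7, 360.2], [365.6, 360.2], [259.8, 237.8], [384.1, 237.7]]
```

View pics/w1.png

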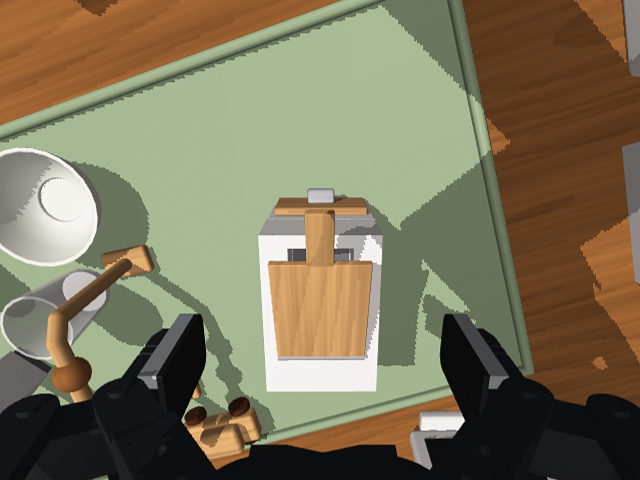

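The wrist view shows the tab end at about (305–334, 211) and the cover's front edge at (269–372, 262), within 4 px of the prediction. I'll go straight down and pinch.

Call:
{"op": "send_rows", "data": {
  "targets": [0,0,0.02,0,0,0,1,0,0,0.05,0,0,0,0.6,0,0,0.08,0,0,0,0.3,0,0,0.105,0,0,0,0,0,0,0.117,0,0,0,-0.1,0,0,0.117,0,0,0,-0.2,0,0,0.117,0,0,0,-0.6,0,0,0.117,0,0,0,-1,0,0,0.117,0,0,0,-1,0,0,0.117,0,0,0,-1,0,0,0.117,0,0,0,-1,0,0,0.117,0,0,0,-1],
  "grip_force": 25
}}

```text
clock: 2.4
eef_pos: [510.1, 204.1, 145.4]
tcp_rot: [3.141, 0.001, 2.828]
contact_force: [0.0, 0.2, -0.2]
opening: -0.003
grasp_force: 0.0
```

```bash
python3 - <<'E'
import numpy as np
for q in np.linspace(.301,1.571,23)[1:]: print(round(138*np.cos(q)-131.8),round(-138*np.sin(q)+40.9),end="; ")
E
```

```text
-3 -8; -6 -15; -9 -22; -13 -29; -17 -36; -22 -42; -27 -49; -32 -54; -38 -60; -44 -65; -50 -70; -57 -75; -63 -79; -70 -83; -78 -86; -85 -89; -93 -91; -100 -93; -108 -95; -116 -96; -124 -97; -132 -97;
```

The fingers shut without holding anything, so I'll look.

```bash
python3 - <<'E'
from rig import r,cams
import cv2,numpy as np
a=cams.grab_frame("side")["color"];b=cams.grab_frame("wrist")["color"]
c=cams.grab_frame("scene")["color"]
z=lambda i,x,y,w,h,s:cv2.resize(i[y:y+h,x:x+w],None,fx=s,fy=s,interpolation=cv2.INTER_CUBIC)
A=z(a,200,80,130,140,3);B=z(c,340,60,130,140,3)
cv2.imwrite("pics/m1.png",np.hstack([A,B]))
cv2.imwrite("pics/w2.png",b)
E
```

```text
(no output)
```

View pics/m1.png

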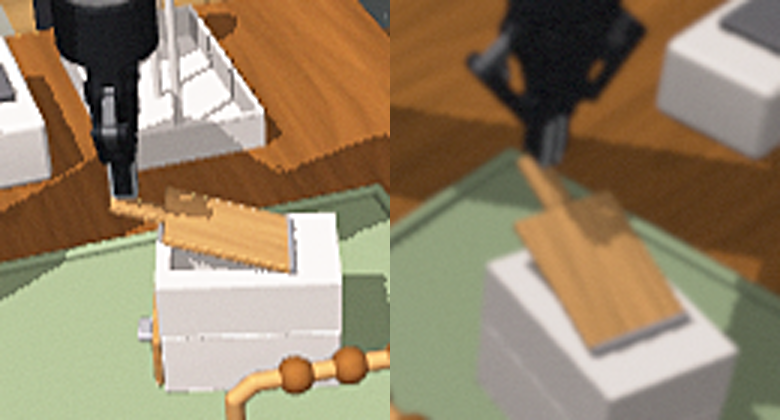

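```bash
python3 - <<'E'
from h import *
print(tri((392.3,114),(240.7,145.7)), proj("side",[510,204,145]),proj("scene",[510,204,145]),proj("side",[510,204,164]),proj("scene",[510,204,164]))
from rig import r
s=r.sense();print(s["eef_pos"],s["contact_force"],s["wrist_torque"],s["opening"])
# current lid fit from tab end / corners in m1.png
sd=lambda x,y:(200+x/3,80+y/3); sc=lambda x,y:(340+(x-390)/3,60+y/3)
for a,b in [((513,230),(161,240)),((588,352),(292,271)),((520,160),(111,208))]: print(tri(sc(*a),sd(*b)))
E
```

```text
[509.94673103 213.2742248  166.33849147] [[242.37410189 154.66463517]] [[388.26193625 124.87226764]] [[241.6246861  148.04851629]] [[389.19753982 117.35549959]]
[509.75443087 203.93112347 144.87174758] [ 0.11227564  0.16232429 -0.00804613] [ 0.01345019 -0.02733617 -0.03402077] -0.003438548552222677
[527.17913542 160.13947729 151.10359627]
[622.90147506 124.34535043 123.85616667]
[497.08144714 199.74745914 167.94192056]
```

View pics/w2.png

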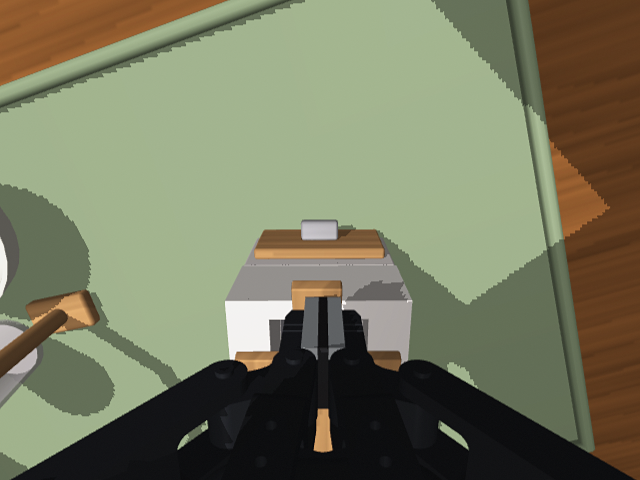

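```bash
python3 - <<'E'
from rig import r,cams
import cv2,numpy as np
from h import *
w=cams.grab_frame("wrist")
T=r.sense();Rt=Ro.from_euler('xyz',T["tcp_rot"]).as_matrix()
def pw(P):
    q=(np.atleast_2d(P)-w["xyz"])@Ro.from_euler('xyz',w["attitude"]).as_matrix()
    return np.c_[w["fx"]*q[:,0]/q[:,2]+w["cx"],w["fy"]*q[:,1]/q[:,2]+w["cy"]]
for L in [(0,0,0),(11,0,0),(11,0,-19),(0,0,-19),(11,0,-21),(11,10,-19)]: print(L,pw(T["eef_pos"]+Rt@np.array(L,float)).round(0).tolist())
p=[597.19-1,174.88+.4,-.3134];q=.301;c,s=np.cos(q),np.sin(q)
for x,y,z in [(-150,-10,3),(-150,10,3),(-150,10,-3),(-106,-38,3)]: print(pw(body(p,[40+c*x+s*z,y,113-s*x+c*z])).round(0).tolist())
a=cams.grab_frame("side")["color"];c=cams.grab_frame("scene")["color"];b=w["color"]
z=lambda i,x,y,w,h,s:cv2.resize(i[y:y+h,x:x+w],None,fx=s,fy=s,interpolation=cv2.INTER_LANCZOS4)
cv2.imwrite("pics/m2.png",np.hstack([z(a,220,115,50,60,5),z(c,370,80,50,60,5),z(b,280,270,80,96,3)[:288,:240].copy() if 0 else cv2.resize(b[270:366,283:363],(250,300))]))
E
```

```text
(0, 0, 0) [[322.0, 287.0]]
(11, 0, 0) [[322.0, 265.0]]
(11, 0, -19) [[322.0, 282.0]]
(0, 0, -19) [[322.0, 307.0]]
(11, 0, -21) [[322.0, 284.0]]
(11, 10, -19) [[347.0, 282.0]]
[[295.0, 289.0]]
[[346.0, 289.0]]
[[346.0, 279.0]]
[[238.0, 360.0]]
```

View pics/m2.png

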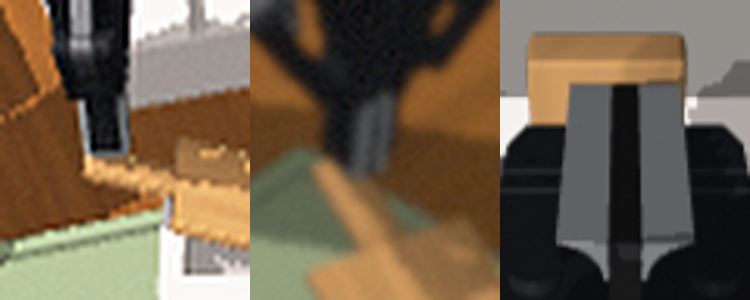

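The pictures show the shut tips ending just above the tab. All three cameras put the real tips about 26 mm higher than the reported TCP, so nothing was pinched and the cover is unmoved. I'll open, go 24 mm deeper and pinch again.

Call:
{"op": "send_rows", "data": {
  "targets": [0,0,0,0,0,0,0.2,0,0,0,0,0,0,0.2,0,0,0,0,0,0,0.2,0,0,0,0,0,0,0.2,0,0,0.012,0,0,0,0.2,0,0,0.024,0,0,0,0.2,0,0,0.024,0,0,0,-1,0,0,0.024,0,0,0,-1,0,0,0.024,0,0,0,-1,0,0,0.024,0,0,0,-1,0,0,0.024,0,0,0,-1,0,0,0.024,0,0,0,-1],
  "grip_force": 25
}}

```text
clock: 3.7
eef_pos: [508.4, 202.2, 120.1]
tcp_rot: [-3.138, -0.002, 2.828]
contact_force: [-1.4, -7.4, -2.2]
opening: 0.227
grasp_force: 27.0
```

Now it holds (opening 0.227, about 19 mm), with a sideways force showing about 2 mm off-centre. I'll follow the arc.

Call:
{"op": "send_rows", "data": {
  "targets": [0,-0.001,0,0,0,0,-1,0,-0.002,0,0,0,0,-1,-0.003,-0.002,-0.008,0,0,0,-1,-0.006,-0.002,-0.015,0,0,0,-1,-0.009,-0.002,-0.022,0,0,0,-1,-0.013,-0.002,-0.029,0,0,0,-1,-0.017,-0.002,-0.036,0,0,0,-1,-0.022,-0.002,-0.042,0,0,0,-1,-0.027,-0.002,-0.049,0,0,0,-1,-0.032,-0.002,-0.054,0,0,0,-1,-0.038,-0.002,-0.06,0,0,0,-1,-0.038,-0.002,-0.06,0,0,0,-1]
}}

```text
clock: 4.7
eef_pos: [546.5, 189.9, 181.9]
tcp_rot: [3.141, 0.001, 2.827]
contact_force: [-1.3, -3.7, -1.7]
opening: 0.225
grasp_force: 27.3
```

Call:
{"op": "send_rows", "data": {
  "targets": [-0.006,-0.001,-0.005,0,0,0,-1,-0.012,-0.001,-0.01,0,0,0,-1,-0.019,-0.001,-0.015,0,0,0,-1,-0.025,-0.001,-0.019,0,0,0,-1,-0.032,-0.001,-0.023,0,0,0,-1,-0.04,-0.001,-0.026,0,0,0,-1,-0.047,-0.001,-0.029,0,0,0,-1,-0.055,-0.001,-0.031,0,0,0,-1,-0.062,-0.001,-0.033,0,0,0,-1,-0.07,-0.001,-0.035,0,0,0,-1,-0.078,-0.001,-0.036,0,0,0,-1,-0.086,-0.001,-0.037,0,0,0,-1]
}}

```text
clock: 5.7
eef_pos: [627.3, 163.4, 218.2]
tcp_rot: [3.14, -0.001, 2.828]
contact_force: [-0.5, 7.5, -4.0]
opening: 0.229
grasp_force: 25.5
```

Call:
{"op": "send_rows", "data": {
  "targets": [-0.007,0,0,0,0,0,-1,-0.008,0,0,0,0,0,-1,-0.008,0,0,0,0,0,-1]
}}

```text
clock: 5.95
eef_pos: [635.4, 160.8, 218.5]
tcp_rot: [3.14, 0.001, 2.828]
contact_force: [1.2, 6.2, -2.1]
opening: 0.226
grasp_force: 26.0
```

```bash
python3 - <<'E'
from rig import r,cams
import cv2,numpy as np
a=cams.grab_frame("side")["color"];c=cams.grab_frame("scene")["color"]
z=lambda i,x,y,w,h,s:cv2.resize(i[y:y+h,x:x+w],None,fx=s,fy=s,interpolation=cv2.INTER_CUBIC)
cv2.imwrite("pics/m3.png",np.hstack([z(a,230,60,100,140,4),z(c,360,50,100,140,4)]))
s=r.sense();print(s["clock"],s["eef_pos"],s["contact_force"])
E
```

```text
6.05 [635.25349466 160.91016542 218.49595526] [ 1.16025133  4.94473563 -1.11500984]
```

View pics/m3.png

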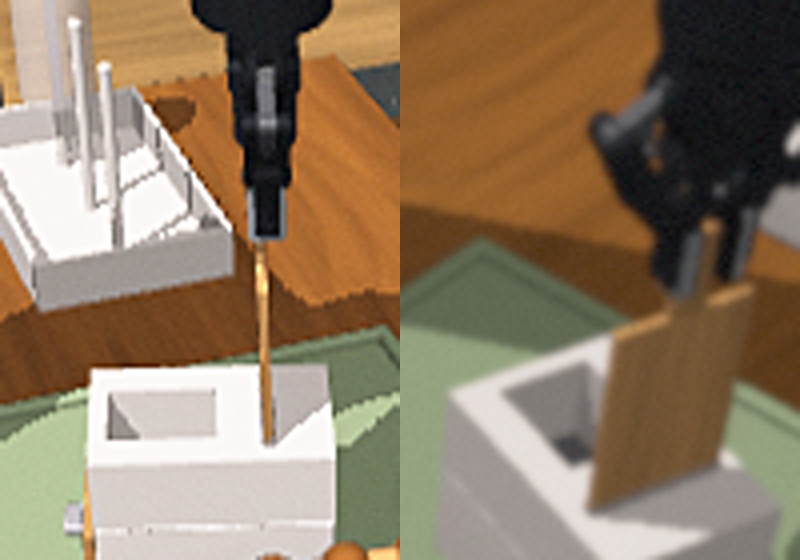

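```bash
python3 - <<'E'
from h import *
p=[596.6,175.1,-.3134]
for q in (1.5,1.571,1.64):
    c,s=np.cos(q),np.sin(q)
    f=lambda x,y,z:body(p,[40+c*x+s*z,y,113-s*x+c*z])
    # scene: edges of +x face (z=+3): bottom right corner and top right corner; side front
    a=proj("scene",np.vstack([f(0,-38,3),f(-106,-38,3),f(0,38,3),f(-106,38,3)]));b=proj("side",np.vstack([f(0,-38,0),f(-106,-38,0),f(-125,0,0)]))
    print(q,((a-[360,50])*4+[400,0]).round(0).tolist(),((b-[230,60])*4).round(0).tolist())
E
```

```text
1.5 [[590.0, 512.0], [610.0, 330.0], [719.0, 464.0], [748.0, 282.0]] [[268.0, 440.0], [251.0, 288.0], [246.0, 224.0]]
1.571 [[590.0, 513.0], [620.0, 339.0], [718.0, 464.0], [758.0, 291.0]] [[268.0, 440.0], [265.0, 287.0], [262.0, 223.0]]
1.64 [[590.0, 513.0], [629.0, 349.0], [718.0, 465.0], [767.0, 300.0]] [[268.0, 440.0], [278.0, 287.0], [277.0, 223.0]]
```

The cover stands upright (side: hinge at 268,443, tab at 262,245), matching the 1.57 rad prediction. I'll release, rise, then move over to the cartridge.

Call:
{"op": "send_rows", "data": {
  "targets": [0,0.001,0,0,0,0,-0.3,0,0.001,0,0,0,0,0,0,0.001,0,0,0,0,0.3,0,0.001,0,0,0,0,0.3,0,0.001,-0.008,0,0,0,0.3,0,0.001,-0.02,0,0,0,0.3,0,0.001,-0.04,0,0,0,0.5,0,0.001,-0.065,0,0,0,0.7,0,0.001,-0.09,0,0,0,1,0,0.001,-0.105,0,0,0,1,0,0.001,-0.11,0,0,0,1]
}}

```text
clock: 6.97
eef_pos: [636.0, 161.6, 332.5]
tcp_rot: [3.139, 0.005, 2.828]
contact_force: [-0.6, 0.1, 1.1]
opening: 0.999
grasp_force: 0.0
```

Call:
{"op": "send_rows", "data": {
  "targets": [-0.004,-0.015,0,0,0,0,1,-0.012,-0.045,0,0,0,-0.05,1,-0.02,-0.08,0,0,0,-0.15,1,-0.029,-0.115,0,0,0,-0.26,1,-0.038,-0.15,0,0,0,-0.37,1,-0.047,-0.185,0,0,0,-0.48,1,-0.056,-0.22,0,0,0,-0.59,1,-0.065,-0.255,0,0,0,-0.7,1,-0.074,-0.29,0,0,0,-0.8,1,-0.082,-0.325,0,0,0,-0.856,1,-0.09,-0.353,0,0,0,-0.856,1,-0.09,-0.353,0,0,0,-0.856,1]
}}

```text
clock: 7.97
eef_pos: [609.6, -207.9, 326.5]
tcp_rot: [-3.141, -0.003, -2.603]
contact_force: [-0.5, 0.3, 0.6]
opening: 0.999
grasp_force: 0.0
```

Call:
{"op": "send_rows", "data": {
  "targets": [0,0,0.05,0,0,0,1,0,0,0.1,0,0,0,1,0,0,0.1,0,0,0,1,0,0,0.1,0,0,0,1]
}}

```text
clock: 8.3
eef_pos: [607.5, -201.2, 221.9]
tcp_rot: [3.134, -0.006, -2.6]
contact_force: [-0.1, -0.6, -0.2]
opening: 1.0
grasp_force: 0.0
```

```bash
python3 - <<'E'
from rig import r,cams
import cv2,numpy as np
from h import *
T=r.sense();print(T["clock"],T["eef_pos"],T["tcp_rot"],T["qpos"].round(2));w=cams.grab_frame("wrist");cv2.imwrite("pics/w3.png",w["color"])
R=Ro.from_euler('xyz',w["attitude"]).as_matrix()
def pw(P):
    q=(np.atleast_2d(P)-w["xyz"])@R
    return np.c_[w["fx"]*q[:,0]/q[:,2]+w["cx"],w["fy"]*q[:,1]/q[:,2]+w["cy"]]
L=np.array([(-25,18,100),(25,18,100),(25,-18,100),(-25,-18,100)],float)
print("pred",pw(body([611.75,-202.4,.542],L)).round(1).tolist(),np.array2string(w["xyz"]),w["attitude"])
a=cams.grab_frame("side")["color"];cv2.imwrite("pics/s3.png",a)
E
```

```text
8.3 [ 607.453751   -201.23372979  221.90228724] [ 3.13429678 -0.00630075 -2.59978194] [-0.32  0.36  1.57 -0.    1.22 -2.43]
pred [[341.5, 191.1], [340.6, 257.7], [292.0, 257.8], [290.3, 191.1]] [ 539.72495831 -242.52485475  394.49613797] [ 2.83132692 -0.00658788  2.11306551]
```

View pics/w3.png

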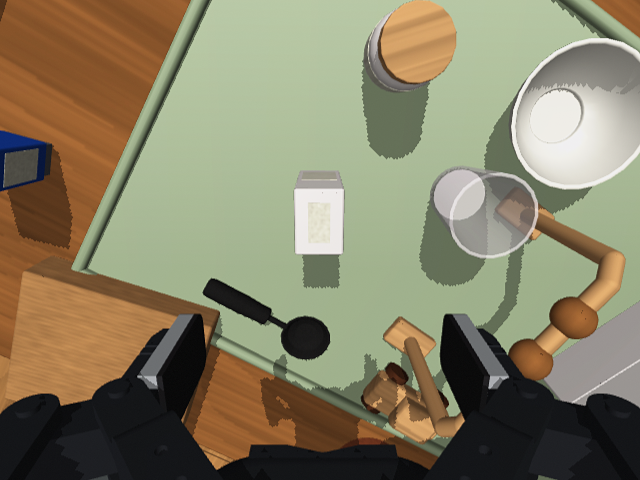

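The wrist view shows the white cartridge top at (294–344, 187–254), the jar at (410,45), the cup at (490,210), and the toy bar at the right. That's the last picture view, so measurements from here are numeric. I'll let the arm settle, then measure the top by threshold.

Call:
{"op": "send_rows", "data": {
  "targets": [0,0,0,0,0,0,1,0,0,0,0,0,0,1,0,0,0,0,0,0,1,0,0,0,0,0,0,1]
}}

```text
clock: 8.73
eef_pos: [611.9, -202.3, 229.0]
tcp_rot: [-3.14, 0.001, -2.599]
contact_force: [0.2, 0.3, 0.0]
opening: 1.0
grasp_force: 0.0
```

```bash
cat > wm.py <<'E'
from rig import r,cams
import cv2
from h import *
def top(img,seed,box,th):
    x,y,w,h=box;g=img[y:y+h,x:x+w].min(2); m=(g>th).astype(np.uint8)
    m=cv2.morphologyEx(m,cv2.MORPH_CLOSE,np.ones((5,5)))
    cs=cv2.findContours(m,cv2.RETR_EXTERNAL,cv2.CHAIN_APPROX_NONE)[0]
    c=max(cs,key=cv2.contourArea); (cx,cy),wh,a=cv2.minAreaRect(c); return cx+x,cy+y,wh,a
E
python3 - <<'E'
from wm import *
im=cv2.imread("pics/w3.png");print(im[178,319],im[200,300],im[220,319],im[250,300],im[240,280])
for th in(190,205,220,230): print(th,top(im,0,(270,150,100,130),th))
T=r.sense();print(T["clock"],T["eef_pos"],T["tcp_rot"])
w=cams.grab_frame("wrist")
for th in(190,205,220,230): print(th,top(w["color"],0,(270,150,100,130),th))
R=Ro.from_euler('xyz',w["attitude"]).as_matrix()
def pw(P):
    q=(np.atleast_2d(P)-w["xyz"])@R
    return np.c_[w["fx"]*q[:,0]/q[:,2]+w["cx"],w["fy"]*q[:,1]/q[:,2]+w["cy"]]
print(pw(body([611.75,-202.4,.542],[0,0,100])))
Rt=Ro.from_euler('xyz',T["tcp_rot"]).as_matrix()
print("tool axis at z110",pw(T["eef_pos"]+Rt[:,2]*(T["eef_pos"][2]-110)))
E
```

```text
[135 149 154] [235 236 240] [209 227 229] [232 234 237] [146 181 165]
190 (318.5, 221.0, (64.0, 49.0), 90.0)
205 (318.5, 221.0, (64.0, 49.0), 90.0)
220 (318.5, 221.0, (64.0, 47.0), 90.0)
230 (318.5, 220.5, (63.0, 47.0), 90.0)
8.7333 [ 611.88490348 -202.31760433  229.01559106] [-3.13998904e+00  1.33488003e-03 -2.59924833e+00]
190 (324.5, 213.0, (64.0, 47.0), 90.0)
205 (324.5, 213.0, (64.0, 47.0), 90.0)
220 (324.5, 212.5, (63.0, 47.0), 90.0)
230 (324.5, 213.0, (62.0, 45.0), 90.0)
[[322.01514962 217.18217466]]
tool axis at z110 [[321.75697613 217.59767644]]
```

Call:
{"op": "send_rows", "data": {
  "targets": [0.001,0.002,0.015,0,0,0,1,0.001,0.002,0.04,0,0,0,1,0.001,0.002,0.07,0,0,0,1,0.001,0.002,0.1,0,0,0,1,0.001,0.002,0.125,0,0,0,1,0.001,0.002,0.145,0,0,0,1,0.001,0.002,0.16,0,0,0,1,0.001,0.002,0.17,0,0,0,1,0.001,0.002,0.174,0,0,0,1,0.001,0.002,0.174,0,0,0,1,0.001,0.002,0.174,0,0,0,1]
}}

```text
clock: 9.7
eef_pos: [610.0, -201.2, 54.5]
tcp_rot: [-3.141, 0.001, -2.599]
contact_force: [-0.2, 0.1, 0.4]
opening: 0.998
grasp_force: 0.0
```

Call:
{"op": "send_rows", "data": {
  "targets": [0,0,0,0,0,0,0.3,0,0,0,0,0,0,0.1,0,0,0,0,0,0,0,0,0,0,0,0,0,-0.1,0,0,0,0,0,0,-0.2,0,0,0,0,0,0,-0.3,0,0,0,0,0,0,-0.5,0,0,0,0,0,0,-1,0,0,0,0,0,0,-1,0,0,0,0,0,0,-1,0,0,0,0,0,0,-1],
  "grip_force": 40
}}

```text
clock: 10.62
eef_pos: [609.9, -201.3, 54.4]
tcp_rot: [-3.141, 0.001, -2.599]
contact_force: [-0.2, -0.4, 6.0]
opening: 0.411
grasp_force: 40.6
```

Gripped (opening 0.411, about 35 mm). I'll lift 200 mm straight up.

Call:
{"op": "send_rows", "data": {
  "targets": [0,0,-0.003,0,0,0,-1,0,0,-0.01,0,0,0,-1,0,0,-0.022,0,0,0,-1,0,0,-0.04,0,0,0,-1,0,0,-0.062,0,0,0,-1,0,0,-0.087,0,0,0,-1,0,0,-0.113,0,0,0,-1,0,0,-0.138,0,0,0,-1,0,0,-0.16,0,0,0,-1,0,0,-0.178,0,0,0,-1,0,0,-0.192,0,0,0,-1,0,0,-0.2,0,0,0,-1],
  "grip_force": 50
}}

```text
clock: 11.62
eef_pos: [609.9, -201.2, 256.8]
tcp_rot: [-3.139, 0.002, -2.599]
contact_force: [0.2, 0.4, -3.1]
opening: 0.411
grasp_force: 50.2
```

Call:
{"op": "send_rows", "data": {
  "targets": [0,0,-0.005,0,0,0,-1,0,0,-0.005,0,0,0,-1,0,0,-0.005,0,0,0,-1]
}}

```text
clock: 11.87
eef_pos: [609.0, -200.9, 258.2]
tcp_rot: [3.141, -0.0, -2.599]
contact_force: [-0.2, -0.6, -2.3]
opening: 0.415
grasp_force: 50.2
```

```bash
python3 - <<'E'
from wm import *
T=r.sense();print(T["clock"],T["eef_pos"],T["tcp_rot"],T["opening"],T["contact_force"])
a=cams.grab_frame("side");b=cams.grab_frame("scene");w=cams.grab_frame("wrist")
cv2.imwrite("pics/s4.png",a["color"]);cv2.imwrite("pics/c4.png",b["color"]);cv2.imwrite("pics/w4.png",w["color"])
# predicted bottom corner pixels of cart body & spout at lift ~200
z=T["eef_pos"][2]-54.4+10
L=np.array([(-22,15,0),(22,15,0),(22,-15,0),(-22,-15,0),(-25,-18,100)],float)
p=body([T["eef_pos"][0],T["eef_pos"][1],.542],L,z); print(z,proj("side",p).round(1).tolist(),proj("scene",p).round(1).tolist())
E
```

```text
11.8667 [ 609.02337732 -200.88502941  258.22092647] [ 3.14103768e+00 -4.41292419e-04 -2.59938661e+00] 0.41512207872132195 [-0.24229486 -0.58407795 -2.27495614]
213.82092647284688 [[336.5, 232.8], [350.1, 220.1], [363.5, 226.7], [350.0, 239.8], [354.1, 198.1]] [[265.1, 223.2], [292.0, 228.0], [287.0, 242.1], [259.5, 237.1], [251.8, 191.7]]
```

The cartridge is lifted with its underside about 48 mm above the bar. I'll carry it to a waypoint beside the dispenser and turn it on the way.

Call:
{"op": "send_rows", "data": {
  "targets": [-0.001,0.007,0,0,0,0.026,-1,-0.003,0.023,0,0,0,0.086,-1,-0.006,0.046,0,0,0,0.171,-1,-0.009,0.073,0,0,0,0.274,-1,-0.013,0.103,0,0,0,0.385,-1,-0.017,0.13,0,0,0,0.488,-1,-0.02,0.157,0,0,0,0.59,-1,-0.023,0.182,0,0,0,0.685,-1,-0.026,0.203,0,0,0,0.762,-1,-0.028,0.219,0,0,0,0.822,-1,-0.029,0.228,0,0,0,0.856,-1,-0.029,0.228,0,0,0,0.856,-1]
}}

```text
clock: 13.02
eef_pos: [515.5, 10.7, 258.1]
tcp_rot: [3.142, -0.001, 2.828]
contact_force: [-0.5, 0.1, -1.1]
opening: 0.412
grasp_force: 50.4
```

Call:
{"op": "send_rows", "data": {
  "targets": [0,0,0,0,0,0,-1,0,0,0,0,0,0,-1,0,0,0,0,0,0,-1]
}}

```text
clock: 13.27
eef_pos: [516.8, 8.6, 258.5]
tcp_rot: [-3.141, -0.0, 2.828]
contact_force: [0.1, 0.4, -1.7]
opening: 0.41
grasp_force: 50.4
```

Call:
{"op": "send_rows", "data": {
  "targets": [0,0.006,0,0,0,0,-1,0,0.018,0,0,0,0,-1,0,0.036,0,0,0,0,-1,0,0.058,0,0,0,0,-1,0,0.081,0,0,0,0,-1,0,0.103,0,0,0,0,-1,0,0.125,0,0,0,0,-1,0,0.145,0,0,0,0,-1,0,0.161,0,0,0,0,-1,0,0.174,0,0,0,0,-1,0,0.181,0,0,0,0,-1,0,0.181,0,0,0,0,-1]
}}

```text
clock: 14.27
eef_pos: [572.7, 182.6, 258.5]
tcp_rot: [3.141, -0.0, 2.829]
contact_force: [0.5, -0.1, -1.1]
opening: 0.413
grasp_force: 50.4
```

Call:
{"op": "send_rows", "data": {
  "targets": [0,0,0.01,0,0,0,-1,0,0,0.025,0,0,0,-1,0,0,0.04,0,0,0,-1,0,0,0.05,0,0,0,-1,0,0,0.055,0,0,0,-1,0,0,0.055,0,0,0,-1,0,0,0.055,0,0,0,-1,0,0,0.055,0,0,0,-1]
}}

```text
clock: 14.93
eef_pos: [572.9, 181.4, 204.5]
tcp_rot: [3.141, 0.001, 2.828]
contact_force: [0.6, 0.2, -0.9]
opening: 0.412
grasp_force: 50.4
```

```bash
python3 - <<'E'
from wm import *
T=r.sense();print(T["clock"],T["eef_pos"],T["tcp_rot"],T["opening"],T["contact_force"])
F={n:cams.grab_frame(n)["color"] for n in("side","scene","wrist")}
for n in F: cv2.imwrite(f"pics/{n}5.png",F[n])
z=T["eef_pos"][2]-54.4+10
for nm,L in (("spoutbot",[(-22,15,0),(22,15,0),(22,-15,0),(-22,-15,0)]),("body",[(-25,18,12),(25,18,12),(25,-18,12),(-25,-18,12)]),("top",[(-25,18,100),(25,18,100),(25,-18,100),(-25,-18,100)])):
    p=body([*T["eef_pos"][:2],-.3134],np.array(L,float),z)
    print(nm,z,proj("side",p).round(1).tolist(),proj("scene",p).round(1).tolist())
# ascii view: side crop grey of cartridge
g=cv2.cvtColor(F["side"],cv2.COLOR_BGR2GRAY)
print(proj("side",[573.4,182.6,120]),proj("scene",[573.4,182.6,120]))
for v in range(124,170,1): print(v,' '.join(f"{x:3d}" for x in g[v,262:308]))
E
```

```text
14.9333 [572.93648318 181.36257556 204.46743211] [3.14092104e+00 1.00475342e-03 2.82756144e+00] 0.4118633407329704 [ 0.56947944  0.21770289 -0.87140528]
spoutbot 160.06743210768138 [[260.5, 146.0], [278.6, 145.5], [278.7, 152.5], [260.3, 152.9]] [[406.5, 129.4], [419.0, 141.9], [406.2, 146.5], [393.9, 133.7]]
body 160.06743210768138 [[259.0, 141.1], [279.6, 140.6], [279.7, 148.9], [258.6, 149.4]] [[407.6, 123.3], [422.0, 137.5], [406.5, 143.0], [392.4, 128.5]]
top 160.06743210768138 [[256.2, 108.3], [278.0, 107.8], [278.1, 115.8], [255.8, 116.3]] [[413.6, 85.3], [429.0, 99.4], [412.6, 104.8], [397.4, 90.5]]
[[270.45692236 162.58442127]] [[404.43093483 153.18368352]]
124 223 156 122   6  24  37  28  20  17  97  99 160 154 153 153 148 158 148 149 170 198 200 196 195 200 208 129  57  65  66  63  45 163 152  90 119 120 124 128 124 120 119 122 121 123 118
125 220 164 112   0   9  14  14   7   6  79 101 162 154 151 150 151 158 148 146 147 173 199 197 195 196 203 132  62  68  62  59  78 152 140  86 118 119 124 129 129 125 117 124 124 119 120
126 217 175 131  79  55  57  56  59  56  95 106 1
[... 7522 characters left out ...]
 213 138 145 150 147 147 151 149 144 145 251 253 249 249 248 248 248 249 249 251 255 171 120 139 143 187 180 179 176 178 248 243 254 250
167 144 178 216 208 207 207 207 207 209 209 207 210 214 190 139 145 146 144 146 143 142 138 235 253 249 248 249 248 248 249 248 251 255 190 123 137 117 189 181 180 177 247 255 252 249 249
168 146 138 172 212 208 206 206 207 203 207 206 206 208 210 185 133 195 188 135 190 132 186 235 252 249 249 248 249 248 248 249 250 255 208 117 134 104 187 177 176 246 254 250 249 249 249
169 134 130 162 221 220 216 218 215 214 217 230 228 229 230 231 216 235 236 218 245 233 240 249 250 249 249 248 249 248 248 249 250 255 205 118 150 127 185 175 247 254 250 249 248 248 249
```

```bash
python3 - <<'E'
from h import *
import cv2
p=[597.19,174.88,-.3134]
O=body(p,np.array([(-59,27,110),(9,27,110),(9,-27,110),(-59,-27,110)],float))
D=body(p,np.array([(-70,-50,110),(80,-50,110),(80,50,110),(-70,50,110)],float))
for n in("side","scene"): print(n,"opening",proj(n,O).round(1).tolist(),"top",proj(n,D).round(1).tolist())
gs=cv2.cvtColor(cv2.imread("pics/side5.png"),cv2.COLOR_BGR2GRAY);gc=cv2.cvtColor(cv2.imread("pics/scene5.png"),cv2.COLOR_BGR2GRAY)
def row(n,g,v,a,b): print(n,"row",v,"cols",a,g[v,a:b].tolist())
def col(n,g,u,a,b): print(n,"col",u,"rows",a,g[a:b,u].tolist())
for v in(132,140,146,166): row("side",gs,v,250,264)
col("side",gs,270,145,182);col("side",gs,290,160,182);row("side",gs,172,246,258)
for v in (115,122,130): row("scene",gc,v,388,430)
for u in (396,400,404,408,412,416): col("scene",gc,u,124,185)
E
```

```text
side opening [[256.9, 156.7], [284.0, 156.0], [284.4, 168.6], [256.4, 169.4]] top [[251.6, 175.2], [313.9, 173.4], [311.5, 150.1], [252.8, 151.7]]
scene opening [[406.2, 139.7], [425.1, 159.0], [402.5, 167.3], [384.2, 147.5]] top [[371.8, 147.8], [413.1, 193.4], [455.8, 176.8], [412.5, 133.5]]
side row 132 cols 250 [151, 154, 150, 151, 153, 154, 151, 151, 220, 210, 211, 211, 212, 213]
side row 140 cols 250 [77, 76, 81, 77, 74, 76, 68, 67, 190, 216, 210, 210, 210, 208]
side row 146 cols 250 [82, 80, 79, 77, 75, 78, 77, 59, 61, 232, 211, 210, 212, 207]
side row 166 cols 250 [190, 187, 254, 251, 250, 255, 207, 113, 149, 152, 150, 147, 181, 217]
side col 270 rows 145 [211, 210, 210, 236, 169, 72, 87, 63, 255, 238, 170, 172, 148, 192, 215, 215, 211, 210, 208, 211, 208, 210, 209, 203, 214, 245, 251, 249, 249, 251, 239, 211, 207, 207, 210, 210, 207]
side col 290 rows 160 [242, 251, 249, 248, 248, 248, 248, 248, 248, 248, 248, 249, 249, 249, 248, 230, 203, 207, 207, 209, 208, 208]
side row 172 cols 246 [192, 190, 191, 189, 186, 216, 254, 250, 249, 248, 249, 249]
scene row 115 cols 388 [95, 9
[... 1826 characters left out ...]
94, 91, 96, 117, 135, 137, 133, 127, 122, 119, 115, 113, 109, 107, 105, 115, 140, 183, 210, 223, 223, 223, 223]
scene col 412 rows 124 [121, 118, 119, 115, 117, 116, 117, 119, 121, 122, 118, 113, 113, 114, 112, 114, 108, 108, 96, 98, 98, 101, 104, 102, 103, 100, 98, 98, 96, 93, 93, 91, 93, 91, 89, 91, 91, 89, 89, 88, 90, 89, 88, 86, 88, 88, 87, 87, 86, 84, 88, 91, 100, 118, 140, 167, 196, 218, 224, 223, 224]
scene col 416 rows 124 [116, 114, 115, 113, 116, 115, 121, 133, 148, 142, 119, 99, 89, 88, 91, 89, 92, 88, 90, 88, 91, 88, 92, 90, 91, 89, 90, 93, 89, 88, 88, 90, 87, 85, 83, 86, 86, 86, 83, 85, 83, 84, 85, 87, 87, 86, 86, 87, 90, 89, 97, 109, 127, 140, 148, 159, 186, 213, 223, 225, 223]
```

Call:
{"op": "send_rows", "data": {
  "targets": [0.0013,-0.0004,0.003,0,0,0,-1,0.0013,-0.0004,0.008,0,0,0,-1,0.0013,-0.0004,0.014,0,0,0,-1,0.0013,-0.0004,0.019,0,0,0,-1,0.0013,-0.0004,0.023,0,0,0,-1,0.0013,-0.0004,0.026,0,0,0,-1,0.0013,-0.0004,0.026,0,0,0,-1,0.0013,-0.0004,0.026,0,0,0,-1,0.0013,-0.0004,0.026,0,0,0,-1,0.0013,-0.0004,0.026,0,0,0,-1]
}}

```text
clock: 15.92
eef_pos: [571.3, 181.5, 178.0]
tcp_rot: [3.141, 0.0, 2.828]
contact_force: [-0.1, 0.1, -2.3]
opening: 0.414
grasp_force: 50.4
```

```bash
python3 - <<'E'
from wm import *
T=r.sense();print(T["clock"],T["eef_pos"],T["tcp_rot"],T["opening"],T["contact_force"],T["qvel"].round(3))
F={n:cams.grab_frame(n)["color"] for n in("side","scene","wrist")}
for n in F: cv2.imwrite(f"pics/{n}6.png",F[n])
gs=cv2.cvtColor(F["side"],cv2.COLOR_BGR2GRAY);gc=cv2.cvtColor(F["scene"],cv2.COLOR_BGR2GRAY)
z=135; e=[*T["eef_pos"][:2],-.3134]
for nm,L in (("spoutbot",[(22,-15,0),(-22,-15,0)]),("body",[(25,18,12),(25,-18,12),(-25,-18,12)]),("top",[(25,18,100),(25,-18,100),(-25,-18,100)])):
    P=body(e,np.array(L,float),z); print(nm,proj("side",P).round(1).tolist(),proj("scene",P).round(1).tolist())
for v in(125,140,150,154): print("side row",v,250,gs[v,250:288].tolist())
for u in(265,272): print("side col",u,150,gs[150:178,u].tolist())
for v in(115,125,132): print("scene row",v,384,gc[v,384:434].tolist())
for u in(396,400,404): print("scene col",u,130,gc[130:172,u].tolist())
# other things moved? scene diff vs start, away from arm/cover
d=cv2.absdiff(cv2.imread("pics/scene0.png"),F["scene"]).max(2); 
for n,(x,y,w,h) in dict(jar=(205,222,50,60),cup=(280,210,40,55),bowl=(243,180,62,50),spoon=(305,310,80,70),car=(385,262,60,45)).items(): print(n,(d[y:y+h,x:x+w]>40).sum())
E
```

```text
15.9167 [571.2758099  181.48414117 177.95471186] [3.14133199e+00 3.92603416e-04 2.82781836e+00] 0.41352775695570343 [-0.06680882  0.09932159 -2.30625894] [-0.002 -0.     0.     0.001  0.001 -0.   ]
spoutbot [[278.5, 161.2], [260.3, 161.7]] [[404.0, 155.9], [391.9, 143.2]]
body [[279.4, 149.4], [279.5, 157.8], [258.7, 158.4]] [[419.5, 147.1], [404.3, 152.6], [390.5, 138.1]]
top [[277.8, 117.6], [277.9, 125.7], [256.0, 126.2]] [[426.3, 110.3], [410.1, 115.8], [395.3, 101.4]]
side row 125 250 [145, 150, 150, 147, 149, 148, 161, 255, 253, 253, 255, 190, 73, 54, 11, 17, 18, 22, 18, 7, 26, 63, 168, 188, 184, 180, 182, 185, 130, 154, 154, 152, 152, 155, 147, 174, 207, 211]
side row 140 250 [77, 79, 82, 84, 75, 74, 64, 119, 228, 214, 211, 213, 214, 214, 213, 218, 193, 138, 144, 142, 142, 145, 147, 144, 144, 148, 223, 220, 210, 108, 69, 85, 84, 80, 80, 75, 81, 78]
side row 150 250 [78, 75, 74, 78, 74, 73, 69, 66, 148, 224, 215, 213, 212, 210, 214, 209, 210, 210, 212, 212, 211, 210, 213, 213, 214, 212, 213, 214, 230, 120, 71, 90, 105, 94, 103, 109, 121, 127]
side row 154 250 [74, 64, 133, 255,
[... 1235 characters left out ...]

scene col 396 130 [154, 153, 152, 152, 154, 153, 152, 152, 151, 152, 153, 151, 143, 125, 100, 81, 82, 94, 108, 118, 124, 123, 125, 124, 124, 125, 125, 127, 135, 149, 171, 197, 214, 221, 224, 223, 224, 224, 224, 224, 224, 224]
scene col 400 130 [153, 152, 155, 152, 153, 151, 154, 153, 152, 154, 150, 153, 152, 151, 152, 149, 141, 123, 100, 87, 84, 95, 107, 117, 120, 123, 122, 121, 108, 92, 72, 72, 81, 108, 146, 184, 209, 221, 223, 224, 224, 225]
scene col 404 130 [141, 149, 149, 154, 153, 152, 154, 153, 153, 154, 153, 152, 152, 153, 153, 151, 150, 153, 151, 146, 138, 119, 95, 76, 75, 84, 96, 103, 97, 85, 77, 70, 67, 66, 75, 110, 160, 203, 220, 224, 224, 224]
jar 0
cup 0
bowl 0
spoon 340
car 0
```

Call:
{"op": "send_rows", "data": {
  "targets": [-0.0004,-0.0003,0,0,0,0,-1,-0.0008,-0.0005,0,0,0,0,-1,-0.0008,-0.0005,0,0,0,0,-1,-0.0008,-0.0005,0,0,0,0,-1,-0.0008,-0.0005,0,0,0,0,-1,-0.0008,-0.0005,0,0,0,0,-1,-0.0008,-0.0005,0,0,0,0,-1,-0.0008,-0.0005,0,0,0,0,-1]
}}

```text
clock: 16.73
eef_pos: [571.7, 180.7, 177.7]
tcp_rot: [-3.142, -0.0, 2.828]
contact_force: [0.8, 1.4, -0.6]
opening: 0.407
grasp_force: 50.4
```

```bash
python3 - <<'E'
from wm import *
a=cv2.imread("pics/scene0.png");b=cv2.imread("pics/scene6.png")
d=(cv2.absdiff(a,b).max(2)>40)[310:380,305:385];v,u=np.nonzero(d);print("diff bbox",u.min()+305,u.max()+305,v.min()+310,v.max()+310)
for i in(a,b):
    m=(i[310:380,305:385].max(2)<60).astype(np.uint8);M=cv2.moments(m,True);print("spoon",M["m00"],M["m10"]/M["m00"],M["m01"]/M["m00"])
# cover side edge in side view: brown mask line
s=cv2.imread("pics/side6.png").astype(int)
for y in(125,135,145,155,165): print(y,s[y,288:302,2].tolist(),s[y,288:302,0].tolist())
T=r.sense();print(T["clock"],T["eef_pos"],T["contact_force"],T["opening"],abs(T["qvel"]).max())
E
```

```text
diff bbox 305 335 310 323
spoon 881.0 41.88081725312145 29.132803632236094
spoon 877.0 42.0 28.98745724059293
125 [158, 97, 99, 90, 91, 118, 197, 184, 128, 174, 173, 177, 182, 186] [105, 14, 28, 25, 27, 33, 88, 84, 41, 48, 47, 47, 46, 56]
135 [110, 113, 111, 107, 106, 101, 164, 198, 203, 125, 180, 176, 178, 125] [32, 32, 30, 30, 32, 28, 70, 91, 93, 28, 52, 52, 50, 35]
145 [117, 121, 116, 117, 112, 102, 85, 202, 193, 111, 112, 110, 105, 104] [35, 33, 34, 35, 31, 26, 30, 92, 84, 37, 25, 27, 21, 24]
155 [189, 193, 187, 193, 191, 192, 148, 169, 174, 183, 193, 188, 193, 189] [175, 176, 173, 179, 176, 182, 150, 55, 67, 80, 195, 176, 179, 176]
165 [251, 251, 251, 250, 251, 253, 255, 156, 169, 182, 148, 195, 192, 190] [246, 246, 246, 246, 247, 250, 255, 150, 55, 67, 130, 186, 178, 175]
16.7333 [571.65496174 180.70914719 177.67431985] [ 0.77652946  1.37661222 -0.62626784] 0.4072140013199847 0.0018439976104007874
```

```bash
python3 -c "
from rig import r
print(r.sign_off())"
```

```text
the job is handed in; nothing more can be done
None
```

I've handed the job in at 16.7 s: the cover stands upright (about 1.55 rad), and the cartridge is held still, square and about 15 mm above the opening, centred to within about 1 mm by the camera measurements. The jar, cup, bowl, spoon and car have not moved, and the arm never went near the drawer.

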